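# Free and hold open the gate of a craft tote

## Task

Move the blue paint bottle that blocks the tote's gate and stand it upright on the white card. Then squeeze the red catch fully in, after that the yellow catch fully in, take the gate's orange handle and swing the gate out past its click stop until it stands wide open, square to the tote's front or further. Finish while still holding the gate wide open by its handle (it springs back if let go), without tipping the bottle or disturbing the glue gun, spool, tube, brush or tape.

Things in the scene. Friction and masses are not known exactly. Their poses are not given: they have to be found in the camera images.
- tote: Black tote fixed to the table, 172 deep (x) x 240 wide x 126 mm high, closed top with low clutter at the back. Origin on the table, mid front, at the rear face of the shut gate; x into the tote, y along the gate to the hinge, z up. Grey gate with blue rim, 202 wide, top at 121 mm, 8 thick, upright hinge at tote (0, 105 mm), swings to -x. A 10 mm steel ridge near (-51, 56 mm) is the click stop.
- gate (a joint): Opening angle of the gate, rad: 0 shut, grows as it swings out (clockwise from above), end stop 1.75. Locked until both catches are in. A sprung ball under it is forced over the ridge at about 0.65 to 0.85 rad (some 3 N at the handle). A damped weak spring pulls it shut (about 1 N at the handle when wide); let go, it falls back to the click stop near 0.85 rad.
- gate_hinge (a point): Point on the gate's upright hinge axis, 70 mm above the table; turns with the gate (its axes are the tote's when shut).
- gate_handle: Orange upright round bar, 16 mm diameter, 56 mm in front of the gate's rear face, 105 mm along the gate from the hinge. Origin on the bar's axis 120 mm above the table; the bar runs from 70 mm below to 35 mm above it; two 10 mm wide steel arms, 55 and 20 mm below it, lead to the gate. It swings with the gate and also turns freely about its own axis.
- red_catch_grip (a point): Middle of the red squeeze catch on the tote's top edge, 154 mm above the table, 26 mm behind the gate, between two upright tabs 20 mm either side along y (parallel to the tote's y). Tabs 24 (x) x 6 thick x 37 mm high, top 13 mm above this point; 46 mm over the outer faces when out, 28 squeezed in. Catches sit 50 mm either side of the tote's middle; either colour on either side.
- red_catch_tab (a joint): Travel of each red tab, m: 0 out (gate locked), 0.009 fully squeezed in. The two tabs move together, need about 2 to 4 N of pinch, and stay where they are left.
- yellow_catch_grip (a point): Middle of the yellow squeeze catch; the same make as the red one, with yellow tabs.
- yellow_catch_tab (a joint): Travel of each yellow tab, m: 0 out, 0.009 fully squeezed in; behaves as the red one.
- bottle: Loose blue paint bottle with white label and white cap, standing in the gate's way: 44 mm diameter up to 112 mm, cap 28 mm diameter from 118 to 140 mm (top); about 160 g. Origin at the centre of its underside, z up.
- mat: Brown cardboard work mat, 320 x 200 mm, 3 mm thick, fixed on the table, with a white card 110 x 110 mm on it whose top is 5 mm above the table. Origin on the table under the middle of the white card; the cardboard runs from -90 to +230 mm in x and +-100 mm in y. A glue gun lies on it beyond the card (+x).
- glue_gun: Blue glue gun lying on the mat, about 135 x 110 mm, 30 mm high. Leave alone.
- spool: Black thread spool standing on the table, 34 mm diameter, 55 mm high. Leave alone.
- tube: Red paint tube lying down, 100 x 34 x 18 mm, white cap. Leave alone.
- brush: Brush lying on the table, up to about 30 mm high. Leave alone.
- tape: Yellow ring of tape, 90 mm diameter, 20 mm high. Leave alone.

How it is judged:
By the outcome, as a careful person would: the job done as asked, in the order asked, and still so for the second after the job is handed in, while the arm keeps its last pose, push and grip.
It also fails if it takes over 72 s, if anything falls off the work surface, if the arm or the gripper's body presses on something with over 40 N, if the wrist force passes 120 N, or if a joint passes its speed limit or range.

## Robot

A 6-joint arm with a two-finger parallel gripper is mounted at the origin on the work surface. World frame = base frame: x ahead of the robot, y to its left, z up, the work surface at z = 0. Lengths are in m, angles in degrees, forces in N, time in s.
With the tool pointing down it reaches from about 0.25 to 0.725 m from the base axis. Payload 9.7 kg.
Tool frame: the origin (TCP) lies at the very end of the fingers, on their centre line; the grasp point (between the pads) lies 19 mm behind it; z points along the fingers, y is the line along which they close (so a half turn about z gives the same grasp; the last joint's range is limited). The gripper opens to 85 mm and grips with 20 to 120 N. Pads are 22 mm wide; open, the fingers measure 114 mm over their backs; the gripper's body (76 mm by 85 mm) begins 54 mm behind the grasp point. The pads swing forward as they close: fully open they stand 13 mm farther back than shut.
Start: joints at [-74.943, 4.979, 10.078, 95.1, 0, 90], TCP at [0.143, -0.531, 0.231] pointing down, gripper open.
Joint ranges: [-179.16, 179.16], [-48.56, 103.87], [-65.8, 70.77], [-126.05, 130.52], [-82.76, 87.17], [-180, 180]. Speed limits (degrees/s): [127.2, 127.2, 147.25, 180, 180, 180].

## Interface

Orientations are given as [roll, pitch, yaw] about the fixed x, y, z axes, in that order (R = Rz(yaw) Ry(pitch) Rx(roll)).
In Python, from workcell import bot gives the robot as it stands.
- The arm moves only by the tool step_arm, never from a script. Its argument "targets" is a list of rows, each a list of 3 entries, a list of its own where there are three numbers: the opening, from 0 (shut) to 1 (fully open), then the shift along the world's x, y, z in mm, then the turn, a rotation vector about the world's x, y, z in rad. In form: [[grip, [tx, ty, tz], [wx, wy, wz]], ...]. A call has 1 to 8 rows; each row is the pose to reach, as a shift and turn from the pose commanded when the call began; what a row does not reach only later rows make up. A row lasts 1/10 s, in which the tool goes at most 50 mm and 8.59 degrees, less where a joint would pass 70% of its speed; a pose out of reach is approached as far as the arm can. A call with a gripper value outside its range is refused whole. The fingers move at their own pace and stop on an object; "force" is the grip in N (left out, the last holds). Time passes only in rows, so rows that repeat a pose let the fingers close. It gives the time, the measured TCP pose, the force, the opening and the grip force at its end, in the units of the state.
- bot.get_obs(): the state, without advancing time (a new reading comes with each control period).
- bot.camera(name): name is "scene" or "top" or "wrist"; returns (picture, depth): 480x640x3 uint8, red, green, blue; 480x640 float32, m along the optical axis (not along the pixel's ray), 0 where there is no reading.
- bot.camera_params(name): a dict with "K" (3x3 intrinsics, pixels), "k1" (the pictures are not rectified: a ray, as slopes to the right and down, at radius r is drawn at 1 + k1 r^2 times it, then the intrinsics apply), "R" (3x3) and "t" (3): a world point X has camera coordinates R X + t. Camera axes: x right, y down, z forward; pixel columns grow to the right and rows downward; lengths in m; the calibration is good to about 2 mm. A picture is of the moment at which its call begins: read the wrist's pose just before it. camera_params takes no time and is no camera call; for the wrist camera it gives the pose at the moment of the call.
- bot.job_done(): hands the job in; it is judged then, once.
The state is a dict: "time": time; "q": joint angles; "qd": joint speeds; "joint_efforts": joint torques, N m; "ee_pos": TCP position; "tcp_rot": TCP orientation; "wrist_force": force on the tool from outside, world axes, zero at the start; "torque": the same for the moment, N m; "opening": finger opening in m; "grasp_force": force on a finger pad.
Only numpy, scipy, OpenCV 4.12 (cv2) and the standard library are available. Lean on these libraries where they do the work, as an engineer would, in place of code of your own. Each camera call takes 0.05 s, during which the arm holds its last target. There are 200 camera calls.

## Working session

There is one attempt and no reset: what is moved stays moved. The work goes in short steps, Python scripts to look and compute and a tool call to move; the robot and the scene stay as the last step left them, time stands still between calls to the robot, and variables do not carry over. Pictures are saved under pics/ and viewed, at most 10 in all, crops included, and the job is handed in when it is done.

Besides the shell and the picture viewer there is one more tool, called after "Emit:" as name(argument=value, ...), one argument or row to a line, values as JSON. step_arm: Moves the arm, as the interface text tells. Its arguments: {"type":"object","properties":{"targets":{"type":"array","items":{"type":"array"}},"force":{"type":"number"}},"required":["targets"]}

```bash
mkdir -p pics
cat > h.py <<'E'
import numpy as np,cv2
from workcell import bot
def grab(name):
    P=bot.camera_params(name); im,d=bot.camera(name); return im,d,P
def cloud(d,P):
    K=np.array(P["K"]);k=P["k1"];v,u=np.mgrid[0:480,0:640].astype(float)
    x=(u-K[0,2])/K[0,0];y=(v-K[1,2])/K[1,1];X,Y=x.copy(),y.copy()
    for _ in range(10):
        f=1+k*(X*X+Y*Y);X,Y=x/f,y/f
    c=np.stack([X*d,Y*d,d],-1)
    W=(c-np.array(P["t"]))@np.array(P["R"]); W[d<=0]=np.nan; return W
E
python3 - <<'E'
from h import *
for n in("scene","top"):
    im,d,P=grab(n); cv2.imwrite(f"pics/{n}0.png",im[...,::-1]); np.savez(f"{n}0.npz",im=im,d=d,W=cloud(d,P)); print(n,np.linalg.inv(P["R"])@-np.array(P["t"]),P["K"],P["k1"])
print(bot.get_obs())
E
```

```text
scene [ 1.22063141 -0.1420862   0.95780272] [[487.12115465   0.         324.99589591]
 [  0.         487.12115465 241.60445178]
 [  0.           0.           1.        ]] -0.04928390914465887
top [0.36000678 0.06190123 1.36564529] [[508.18813802   0.         315.48007449]
 [  0.         508.18813802 238.87296889]
 [  0.           0.           1.        ]] -0.1361635640607453
{'time': 0.1, 'q': array([-7.49442440e+01,  5.00782218e+00,  1.00387823e+01,  9.51029991e+01,
       -8.87480915e-06,  9.00013768e+01]), 'qd': array([-0.01842234, -0.07315758,  0.17018828,  0.01758482, -0.03407825,
        0.0712551 ]), 'joint_efforts': array([-7.08318075e-04, -5.21559656e+01,  4.65654588e+01,  1.60671707e-02,
        2.49572855e-05,  2.02343648e-05]), 'ee_pos': array([ 0.14280683, -0.53089548,  0.23065332]), 'tcp_rot': array([-1.79927961e+02,  1.06058362e-05,  1.50543792e+01]), 'wrist_force': array([-0.15276759,  0.07892779, -0.39069573]), 'torque': array([ 0.00586452, -0.02425248, -0.00363592]), 'grasp_force': 0.0, 'opening': 0.08523702753009925}
```

View pics/scene0.png

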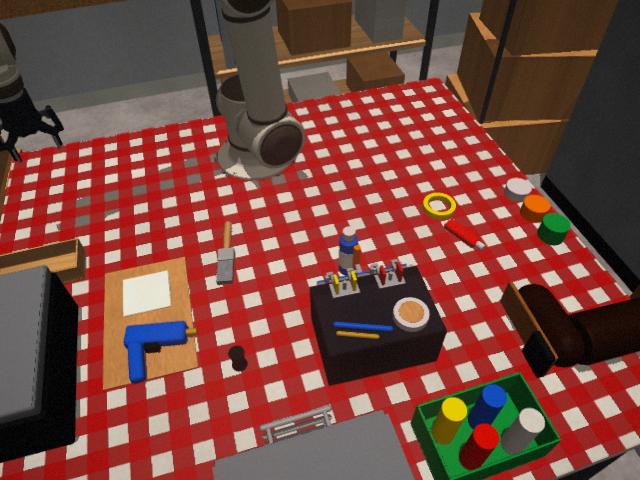

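View pics/top0.png

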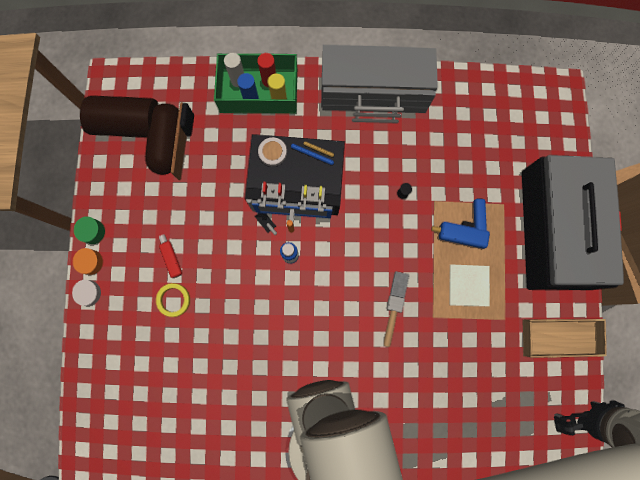

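The top view shows the tote (250-345, 135-215) with red tabs at (272,192), yellow tabs at (313,195), handle (291,226), bottle cap (290,250) and white card (470,285). The glue gun is at (465,230), the brush at (395,310), the spool at (404,190), the tube at (170,255) and the tape at (172,300).

```bash
python3 - <<'E'
from h import *
D={n:np.load(n+"0.npz") for n in("scene","top")}
def rep(n,name,m):
    W=D[n]["W"]; m=m&np.isfinite(W[...,0])
    p=W[m]; v,u=np.nonzero(m)
    if len(p)==0: print(n,name,0);return p
    print(n,name,len(p),"uv",u.mean().round(),v.mean().round(),"med",np.median(p,0).round(4),"lo",np.percentile(p,3,0).round(3),"hi",np.percentile(p,97,0).round(3));return p
for n in D:
    im=D[n]["im"];W=D[n]["W"];hsv=cv2.cvtColor(im,cv2.COLOR_RGB2HSV);H,S,V=[hsv[...,i].astype(int) for i in range(3)];z=W[...,2]
    X,Y=W[...,0],W[...,1]
    box=(X>.3)&(X<.75)&(Y<.3)&(Y>-.0)
    red=((H<6)|(H>174))&(S>150)&(V>60)
    rep(n,"red",red&(z>.125)&(z<.185)&box)
    rep(n,"yel",(H>24)&(H<34)&(S>130)&(z>.125)&(z<.185)&box)
    rep(n,"org",(H>7)&(H<20)&(S>150)&(z>.1)&(z<.17)&(X<.62)&box)
    rep(n,"cap",(S<60)&(V>110)&(z>.125)&(z<.15)&(X<.55)&box)
    rep(n,"bluebottle",(H>100)&(H<125)&(S>120)&(z>.02)&(z<.118)&box)
    mc=(S<45)&(V>150)&(abs(z-.005)<.012)&(Y<-.2)&(Y>-.5)
    k=cv2.morphologyEx(mc.astype(np.uint8),cv2.MORPH_OPEN,np.ones((11,11)))
    nn,l,st,c=cv2.connectedComponentsWithStats(k)
    for i in range(1,nn):
        if st[i,4]>400:
            p=rep(n,"card",l==i); print(cv2.minAreaRect((p[:,:2]*1000).astype(np.float32)))
    # tote top
    t=(z>.118)&(z<.132)&(V<60)&(X>.5)&(X<.95)&(Y>-.1)&(Y<.35)
    p=rep(n,"tote",t)
    if len(p): print(cv2.minAreaRect((p[:,:2]*1000).astype(np.float32)))
E
python3 - <<'E'
import cv2,os
os.chdir('.')
a=cv2.imread('pics/top0.png')[130:270,230:360];b=cv2.imread('pics/scene0.png')[215:345,300:440]
cv2.imwrite('pics/crop.png',cv2.hconcat([cv2.resize(a,(400,430)),cv2.resize(b,(400,430))]))
E
```

```text
scene red 187 uv 390.0 272.0 med [0.6679 0.1808 0.1556] lo [0.627 0.143 0.13 ] hi [0.676 0.188 0.167]
scene yel 51 uv 346.0 277.0 med [0.6571 0.0831 0.1654] lo [0.635 0.046 0.13 ] hi [0.668 0.097 0.168]
scene org 113 uv 356.0 254.0 med [0.5833 0.1195 0.1332] lo [0.575 0.114 0.103] hi [0.587 0.127 0.156]
scene cap 93 uv 349.0 231.0 med [0.5169 0.1257 0.1393] lo [0.505 0.113 0.136] hi [0.529 0.137 0.142]
scene bluebottle 186 uv 348.0 246.0 med [0.531  0.1169 0.1094] lo [0.514 0.104 0.086] hi [0.539 0.141 0.117]
scene card 1611 uv 146.0 293.0 med [ 0.4442 -0.3635  0.0032] lo [ 0.392 -0.414 -0.   ] hi [ 0.494 -0.311  0.007]
((441.809326171875, -362.3841247558594), (109.94629669189453, 113.21015167236328), 88.63775634765625)
scene tote 5840 uv 371.0 313.0 med [0.7246 0.0993 0.1265] lo [ 0.644 -0.003  0.121] hi [0.807 0.225 0.13 ]
((721.406005859375, 112.92976379394531), (241.16726684570312, 172.77981567382812), 86.16234588623047)
top red 76 uv 271.0 188.0 med [0.6609 0.1842 0.1646] lo [0.65  0.147 0.128] hi [0.682 0.19  0.17 ]
top yel 57 uv 312.0 190.0 med [0.6537 0.085  0.1661] lo [0.643 0.049 0.155] hi [0.667 0.09  0.17 ]
top org 49 uv 290.0 224.0 med [0.5728 0.1244 0.1526] lo [0.569 0.118 0.102] hi [0.582 0.13  0.158]
top cap 116 uv 288.0 249.0 med [0.5137 0.1265 0.1399] lo [0.502 0.114 0.132] hi [0.526 0.14  0.145]
top bluebottle 290 uv 292.0 225.0 med [0.6188 0.1207 0.0934] lo [0.495 0.024 0.022] hi [0.629 0.219 0.117]
top card 1457 uv 468.0 284.0 med [ 0.4435 -0.355   0.0046] lo [ 0.391 -0.409 -0.001] hi [ 0.492 -0.308  0.01 ]
((440.5040283203125, -359.26959228515625), (108.98274993896484, 108.94454956054688), 88.593017578125)
top tote 4131 uv 299.0 168.0 med [0.7138 0.1048 0.1275] lo [ 0.638 -0.003  0.122] hi [0.924 0.229 0.131]
((725.0440063476562, 85.0601806640625), (361.89642333984375, 443.217529296875), 89.07884216308594)
```

View pics/crop.png

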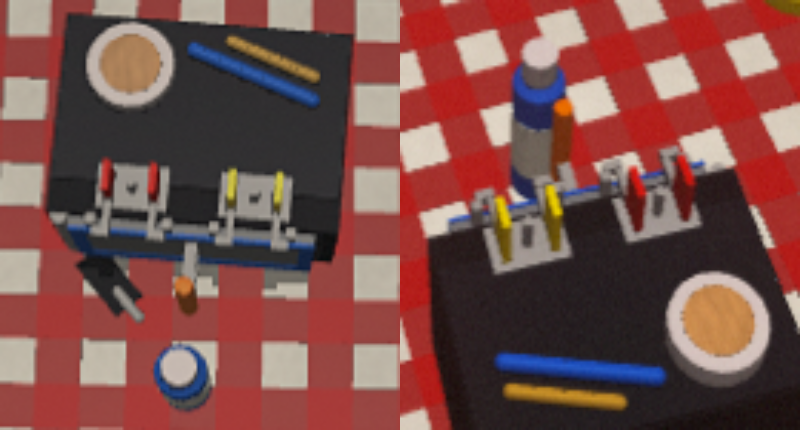

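Emit:
step_arm(
  targets=[
    [1,[46,82,0],[0,0,-0.08]],
    [1,[92,164,0],[0,0,-0.16]],
    [1,[138,246,0],[0,0,-0.24]],
    [1,[184,328,0],[0,0,-0.33]],
    [1,[184,328,0],[0,0,-0.33]],
    [1,[184,328,0],[0,0,-0.33]],
    [1,[184,328,0],[0,0,-0.33]],
    [1,[184,328,0],[0,0,-0.33]],
  ],
)

```text
time: 0.9
ee_pos: [0.3277, -0.2004, 0.2313]
tcp_rot: [-180.0, -0.0, -3.7]
wrist_force: [-0.8, -0.4, 0.8]
opening: 0.0857
grasp_force: 0.0
```

Emit:
step_arm(
  targets=[
    [1,[188,329,0],[0,0,0]],
    [1,[188,329,0],[0,0,0]],
    [1,[188,329,0],[0,0,0]],
    [1,[188,329,0],[0,0,0]],
    [1,[188,329,0],[0,0,0]],
    [1,[188,329,0],[0,0,0]],
    [1,[188,329,0],[0,0,0]],
    [1,[188,329,0],[0,0,0]],
  ],
)

```text
time: 1.7
ee_pos: [0.4983, 0.0078, 0.2307]
tcp_rot: [-178.1, 0.1, -0.2]
wrist_force: [0.4, -0.3, 0.6]
opening: 0.0856
grasp_force: 0.0
```

Emit:
step_arm(
  targets=[
    [1,[0,0,0],[0,0,0]],
    [1,[0,0,0],[0,0,0]],
    [1,[0,0,0],[0,0,0]],
  ],
)

```text
time: 2.0
ee_pos: [0.497, 0.0068, 0.2315]
tcp_rot: [-178.1, 0.1, -0.3]
wrist_force: [0.4, -0.1, 0.0]
opening: 0.0853
grasp_force: 0.0
```

```bash
python3 -c "
from h import *
o=bot.get_obs();print(o['q'],o['ee_pos'],o['tcp_rot'])"
```

```text
[ -0.32296605  -2.22873019   2.7387953   95.02433571   1.93344944
 179.94240675] [0.49700901 0.00681409 0.23153254] [-1.78066494e+02  5.48670693e-02 -2.65405566e-01]
```

Emit:
step_arm(
  targets=[
    [1,[10,40,0],[0,0,0]],
    [1,[10,40,0],[0,0,0]],
  ],
)

```text
time: 2.2
ee_pos: [0.5086, 0.0278, 0.2314]
tcp_rot: [-177.1, 0.0, 1.6]
wrist_force: [-0.9, -0.6, -0.5]
opening: 0.0855
grasp_force: 0.0
```

```bash
python3 -c "
from h import *
o=bot.get_obs();print(o['q'],o['ee_pos'],o['tcp_rot'])"
```

```text
[  1.50988242  -0.59347013   4.29830102  94.92885806   2.9019249
 179.94278061] [0.50864597 0.02784072 0.23135159] [-1.77098040e+02  3.41900743e-02  1.56702844e+00]
```

Emit:
step_arm(
  targets=[
    [1,[0,0,0],[0,0,0.14]],
    [1,[0,0,0],[0,0,0.14]],
  ],
)

```text
time: 2.4
ee_pos: [0.508, 0.0268, 0.2313]
tcp_rot: [-177.2, 0.1, 9.6]
wrist_force: [0.0, -0.0, -1.0]
opening: 0.0854
grasp_force: 0.0
```

Emit:
step_arm(
  targets=[
    [1,[0,0,0],[-0.05,-0.007,0]],
    [1,[0,0,0],[-0.05,-0.007,0]],
  ],
)

```text
time: 2.6
ee_pos: [0.508, 0.027, 0.2315]
tcp_rot: [179.9, 0.1, 9.3]
wrist_force: [0.1, -0.4, -0.3]
opening: 0.0856
grasp_force: 0.0
```

Emit:
step_arm(
  targets=[
    [1,[1,14,0],[0,0,0.14]],
    [1,[2,28,0],[0,0,0.28]],
    [1,[3,42,0],[0,0,0.42]],
    [1,[4,56,0],[0,0,0.56]],
    [1,[4,70,0],[0,0,0.7]],
    [1,[5,84,0],[0,0,0.84]],
    [1,[6,98,0],[0,0,0.97]],
    [1,[6,98,0],[0,0,0.97]],
  ],
)

```text
time: 3.4
ee_pos: [0.514, 0.1257, 0.2312]
tcp_rot: [180.0, 0.1, 65.2]
wrist_force: [-0.8, 0.6, -0.2]
opening: 0.0854
grasp_force: 0.0
```

Emit:
step_arm(
  targets=[
    [1,[0,0,0],[0,0,0.14]],
    [1,[0,0,0],[0,0,0.28]],
    [1,[0,0,0],[0,0,0.42]],
    [1,[0,0,0],[0,0,0.56]],
    [1,[0,0,0],[0,0,0.7]],
    [1,[0,0,0],[0,0,0.84]],
    [1,[0,0,0],[0,0,0.97]],
    [1,[0,0,0],[0,0,0.97]],
  ],
)

```text
time: 4.2
ee_pos: [0.514, 0.124, 0.2314]
tcp_rot: [179.9, 0.1, 120.5]
wrist_force: [-0.2, -0.6, 0.5]
opening: 0.0857
grasp_force: 0.0
```

Emit:
step_arm(
  targets=[
    [1,[0,0,0],[0,0,0.14]],
    [1,[0,0,0],[0,0,0.28]],
    [1,[0,0,0],[0,0,0.42]],
    [1,[0,0,0],[0,0,0.56]],
    [1,[0,0,0],[0,0,0.7]],
    [1,[0,0,0],[0,0,0.84]],
    [1,[0,0,0],[0,0,0.97]],
    [1,[0,0,0],[0,0,0.97]],
  ],
)

```text
time: 5.0
ee_pos: [0.514, 0.1242, 0.2314]
tcp_rot: [179.9, 0.1, 175.9]
wrist_force: [-0.7, 0.4, -0.3]
opening: 0.0852
grasp_force: 0.0
```

Emit:
step_arm(
  targets=[
    [1,[1,2,-30],[0,0,0]],
    [1,[1,2,-60],[0,0,0]],
    [1,[1,2,-90],[0,0,0]],
    [1,[1,2,-115],[0,0,0]],
    [1,[1,2,-135],[0,0,0]],
    [1,[1,2,-147],[0,0,0]],
    [1,[1,2,-152],[0,0,0]],
    [1,[1,2,-152],[0,0,0]],
  ],
)

```text
time: 5.8
ee_pos: [0.515, 0.1265, 0.0793]
tcp_rot: [179.9, 0.1, 176.1]
wrist_force: [0.8, -0.6, 0.1]
opening: 0.0851
grasp_force: 0.0
```

Emit:
step_arm(
  targets=[
    [0.2,[0,0,0],[0,0,0]],
    [0.2,[0,0,0],[0,0,0]],
    [0.2,[0,0,0],[0,0,0]],
    [0.2,[0,0,0],[0,0,0]],
    [0.2,[0,0,0],[0,0,0]],
    [0.2,[0,0,0],[0,0,0]],
    [0.2,[0,0,0],[0,0,0]],
    [0.2,[0,0,0],[0,0,0]],
  ],
  force=35,
)

```text
time: 6.6
ee_pos: [0.5156, 0.1266, 0.0803]
tcp_rot: [179.9, 0.2, 176.2]
wrist_force: [-1.7, -1.2, 5.9]
opening: 0.043
grasp_force: 35.7
```

```bash
python3 -c "
from h import *
W=np.load('top0.npz')['W'];X,Y,Z=W[...,0],W[...,1],W[...,2]
m=(Z>.04)&(X>.2)&(X<.75)&(Y<-.3)&(Y>-.8)
for a in np.arange(.25,.75,.05):
  k=m&(X>a)&(X<a+.05); print(a.round(2),k.sum(),Y[k].max().round(3) if k.any() else '',Z[k].max().round(3) if k.any() else '')
"
```

```text
0.25 236 -0.506 0.056
0.3 245 -0.505 0.058
0.35 0  
0.4 965 -0.516 0.176
0.45 1840 -0.515 0.177
0.5 1826 -0.514 0.209
0.55 1816 -0.302 0.212
0.6 1755 -0.515 0.212
0.65 1702 -0.514 0.21
0.7 1677 -0.515 0.176
```

Emit:
step_arm(
  targets=[
    [0.2,[0,0,10],[0,0,0]],
    [0.2,[0,0,25],[0,0,0]],
    [0.2,[0,0,45],[0,0,0]],
    [0.2,[0,0,65],[0,0,0]],
    [0.2,[0,0,85],[0,0,0]],
    [0.2,[0,0,100],[0,0,0]],
    [0.2,[0,0,105],[0,0,0]],
    [0.2,[0,0,105],[0,0,0]],
  ],
)

```text
time: 7.4
ee_pos: [0.5154, 0.1267, 0.1854]
tcp_rot: [179.9, 0.2, 176.2]
wrist_force: [0.3, -0.0, -2.2]
opening: 0.0428
grasp_force: 36.0
```

Emit:
step_arm(
  targets=[
    [0.2,[-3,-10,0],[0,0,0]],
    [0.2,[-7,-30,0],[0,0,0]],
    [0.2,[-12,-60,0],[0,0,0]],
    [0.2,[-18,-95,0],[0,0,0]],
    [0.2,[-25,-130,0],[0,0,0]],
    [0.2,[-30,-165,0],[0,0,0]],
    [0.2,[-35,-200,0],[0,0,0]],
    [0.2,[-40,-235,0],[0,0,0]],
  ],
)

```text
time: 8.2
ee_pos: [0.4738, -0.1102, 0.1834]
tcp_rot: [179.9, 0.1, 176.2]
wrist_force: [1.2, -0.9, -2.2]
opening: 0.0431
grasp_force: 36.0
```

Emit:
step_arm(
  targets=[
    [0.2,[-5,-35,0],[0,0,0]],
    [0.2,[-10,-70,0],[0,0,0]],
    [0.2,[-15,-105,0],[0,0,0]],
    [0.2,[-20,-140,0],[0,0,0]],
    [0.2,[-25,-175,0],[0,0,0]],
    [0.2,[-30,-205,0],[0,0,0]],
    [0.2,[-32,-228,0],[0,0,0]],
    [0.2,[-34,-242,0],[0,0,0]],
  ],
)

```text
time: 9.0
ee_pos: [0.4397, -0.352, 0.1831]
tcp_rot: [179.9, 0.1, 176.1]
wrist_force: [0.7, 0.5, -2.1]
opening: 0.0429
grasp_force: 36.0
```

Emit:
step_arm(
  targets=[
    [0.2,[0,-10,0],[0,0,0]],
    [0.2,[0,-10,0],[0,0,0]],
    [0.2,[0,-10,0],[0,0,0]],
  ],
)

```text
time: 9.3
ee_pos: [0.4411, -0.3598, 0.1842]
tcp_rot: [179.9, 0.1, 176.2]
wrist_force: [1.0, 0.1, -1.2]
opening: 0.0431
grasp_force: 36.0
```

Emit:
step_arm(
  targets=[
    [0.2,[0,0,-20],[0,0,0]],
    [0.2,[0,0,-45],[0,0,0]],
    [0.2,[0,0,-68],[0,0,0]],
    [0.2,[0,0,-82],[0,0,0]],
    [0.2,[0,0,-90],[0,0,0]],
    [0.2,[0,0,-95],[0,0,0]],
    [0.2,[0,0,-98],[0,0,0]],
    [0.2,[0,0,-98],[0,0,0]],
  ],
)

```text
time: 10.1
ee_pos: [0.4412, -0.3605, 0.0867]
tcp_rot: [180.0, 0.2, 176.2]
wrist_force: [0.1, 0.2, -3.0]
opening: 0.0425
grasp_force: 36.0
```

Emit:
step_arm(
  targets=[
    [0.2,[0,0,-1],[0,0,0]],
    [0.2,[0,0,-1],[0,0,0]],
  ],
)

```text
time: 10.3
ee_pos: [0.4413, -0.3606, 0.0858]
tcp_rot: [180.0, 0.2, 176.2]
wrist_force: [-0.7, 0.3, -0.8]
opening: 0.0428
grasp_force: 36.0
```

Emit:
step_arm(
  targets=[
    [0.2,[0,0,-1],[0,0,0]],
    [0.2,[0,0,-1],[0,0,0]],
  ],
)

```text
time: 10.5
ee_pos: [0.4414, -0.3607, 0.0853]
tcp_rot: [180.0, 0.2, 176.2]
wrist_force: [-1.0, -0.1, 5.1]
opening: 0.0431
grasp_force: 36.5
```

Emit:
step_arm(
  targets=[
    [0.2,[0,0,0],[0,0,0]],
  ],
)

```text
time: 10.6
ee_pos: [0.4414, -0.3607, 0.0854]
tcp_rot: [180.0, 0.2, 176.2]
wrist_force: [-0.3, 0.1, 6.0]
opening: 0.0431
grasp_force: 36.6
```

Emit:
step_arm(
  targets=[
    [0.55,[0,0,0],[0,0,0]],
    [0.6,[0,0,0],[0,0,0]],
    [0.7,[0,0,0],[0,0,0]],
    [1,[0,0,0],[0,0,0]],
    [1,[0,0,0],[0,0,0]],
    [1,[0,0,0],[0,0,0]],
    [1,[0,0,0],[0,0,0]],
    [1,[0,0,0],[0,0,0]],
  ],
)

```text
time: 11.4
ee_pos: [0.4411, -0.3604, 0.0843]
tcp_rot: [179.9, 0.1, 176.2]
wrist_force: [-0.4, -0.5, -0.2]
opening: 0.0856
grasp_force: 0.0
```

Emit:
step_arm(
  targets=[
    [1,[0,0,15],[0,0,0]],
    [1,[0,0,35],[0,0,0]],
    [1,[0,0,60],[0,0,0]],
    [1,[0,0,85],[0,0,0]],
    [1,[0,0,115],[0,0,0]],
    [1,[0,0,145],[0,0,0]],
    [1,[0,0,145],[0,0,0]],
  ],
)

```text
time: 12.1
ee_pos: [0.442, -0.3612, 0.235]
tcp_rot: [-179.8, 0.5, 176.2]
wrist_force: [-0.3, -1.0, 0.7]
opening: 0.0856
grasp_force: 0.0
```

Emit:
step_arm(
  targets=[
    [1,[12,25,0],[0,0,0]],
    [1,[30,68,0],[0,0,0]],
    [1,[48,112,0],[0,0,0]],
    [1,[66,156,0],[0,0,0]],
    [1,[84,200,0],[0,0,0]],
    [1,[102,244,0],[0,0,0]],
    [1,[120,286,0],[0,0,0]],
    [1,[120,286,0],[0,0,0]],
  ],
)

```text
time: 12.9
ee_pos: [0.5623, -0.0699, 0.2293]
tcp_rot: [179.9, 0.2, 176.5]
wrist_force: [0.0, -0.3, 0.8]
opening: 0.0854
grasp_force: 0.0
```

Run:
```python
from h import *
o=bot.get_obs();print(o['q'].round(1),o['ee_pos'],o['tcp_rot'])
im,d,P=grab("scene");W=cloud(d,P);cv2.imwrite("pics/s1.png",im[...,::-1])
hsv=cv2.cvtColor(im,cv2.COLOR_RGB2HSV);H,S,V=[hsv[...,i].astype(int) for i in range(3)];X,Y,Z=W[...,0],W[...,1],W[...,2]
m=(S<60)&(V>110)&(Z>.13)&(Z<.16)&(abs(X-.44)<.07)&(abs(Y+.36)<.07);print(m.sum(),np.median(W[m],0))
```

```text
[-7.2  7.1 12.2 94.9  0.1 -3.7] [ 0.5623056  -0.06989691  0.22929641] [1.79876663e+02 1.54090446e-01 1.76504480e+02]
101 [ 0.44209294 -0.36234275  0.14402915]
```

View pics/s1.png

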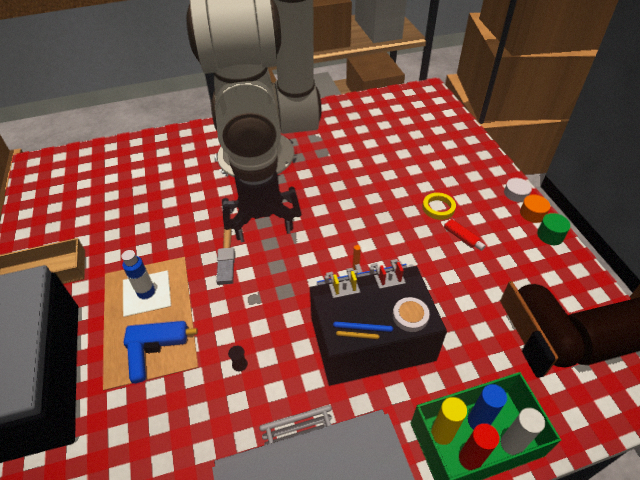

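The bottle stands upright on the white card at (138,278) and the catches at (345,285) and (390,273) are untouched. Next is the red catch.

Emit:
step_arm(
  targets=[
    [1,[18,41,0],[0,0,0]],
    [1,[36,82,0],[0,0,0]],
    [1,[54,123,0],[0,0,0]],
    [1,[72,164,0],[0,0,0]],
    [1,[88,200,0],[0,0,0]],
    [1,[103,238,0],[0,0,0]],
    [1,[103,238,0],[0,0,0]],
    [1,[103,238,0],[0,0,0]],
  ],
)

```text
time: 13.75
ee_pos: [0.6642, 0.1631, 0.2289]
tcp_rot: [180.0, 0.1, 176.2]
wrist_force: [-0.4, -1.3, 0.5]
opening: 0.0852
grasp_force: 0.0
```

Run:
```python
from h import *
o=bot.get_obs();print(o['q'].round(1),o['ee_pos'],o['tcp_rot'])
im,d,P=grab("wrist");W=cloud(d,P);cv2.imwrite("pics/w1.png",im[...,::-1])
hsv=cv2.cvtColor(im,cv2.COLOR_RGB2HSV);H,S,V=[hsv[...,i].astype(int) for i in range(3)];X,Y,Z=W[...,0],W[...,1],W[...,2]
for nm,c in(("red",((H<6)|(H>174))&(S>150)&(V>60)),("yel",(H>24)&(H<34)&(S>130))):
    m=c&(Z>.155)&(Z<.18)&(X>.6)
    n,l,st,_=cv2.connectedComponentsWithStats(m.astype(np.uint8))
    for i in range(1,n):
        if st[i,4]>30:
            p=W[l==i];print(nm,st[i],np.percentile(p,3,0).round(4),np.percentile(p,97,0).round(4))
```

```text
[13.8 24.8 33.8 98.9 -0.  17.6] [0.66418185 0.16307741 0.22885581] [1.79976600e+02 9.85547894e-02 1.76230674e+02]
red [294 225  10  42 406] [0.6482 0.147  0.158 ] [0.6715 0.1531 0.1689]
red [351 225  12  42 464] [0.6505 0.1833 0.1564] [0.6737 0.1897 0.1689]
yel [191 225  20  42 617] [0.6445 0.0844 0.1558] [0.6676 0.0909 0.1688]
yel [133 226  24  42 716] [0.6422 0.0477 0.1556] [0.6656 0.0539 0.1688]
```

View pics/w1.png

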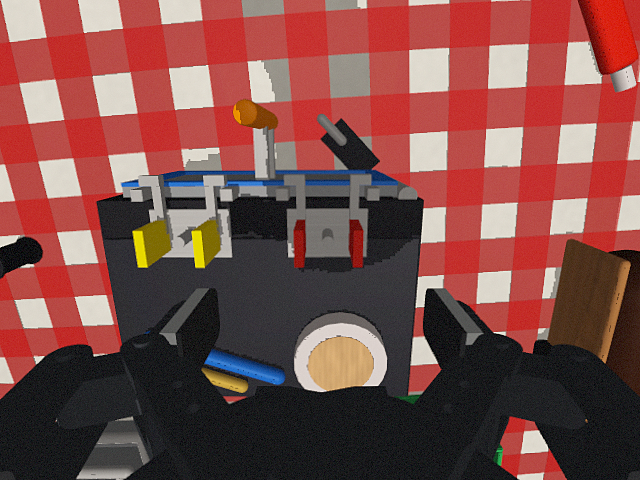

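The wrist view shows red tabs at (299,245) and (357,245), yellow tabs at (150,243) and (207,243), and the handle at (255,113). The red centre is about (0.662, 0.168).

Emit:
step_arm(
  targets=[
    [1,[-2,5,-20],[0,0,0]],
    [1,[-2,5,-42],[0,0,0]],
    [1,[-2,5,-62],[0,0,0]],
    [1,[-2,5,-78],[0,0,0]],
    [1,[-2,5,-86],[0,0,0]],
    [1,[-2,5,-91],[0,0,0]],
    [1,[-2,5,-91],[0,0,0]],
  ],
)

```text
time: 14.5
ee_pos: [0.662, 0.1677, 0.1386]
tcp_rot: [179.9, 0.2, 176.2]
wrist_force: [-0.3, -1.0, -0.0]
opening: 0.0855
grasp_force: 0.0
```

Emit:
step_arm(
  targets=[
    [0.6,[0,0,0],[0,0,0]],
    [0.5,[0,0,0],[0,0,0]],
    [0.4,[0,0,0],[0,0,0]],
    [0.3,[0,0,0],[0,0,0]],
    [0.2,[0,0,0],[0,0,0]],
    [0.2,[0,0,0],[0,0,0]],
    [0.2,[0,0,0],[0,0,0]],
    [0.2,[0,0,0],[0,0,0]],
  ],
  force=25,
)

```text
time: 15.3
ee_pos: [0.6625, 0.1678, 0.1394]
tcp_rot: [180.0, 0.3, 176.2]
wrist_force: [-0.3, -4.4, 5.5]
opening: 0.0261
grasp_force: 26.9
```

Emit:
step_arm(
  targets=[
    [0.2,[0,0,0],[0,0,0]],
    [0.5,[0,0,0],[0,0,0]],
    [1,[0,0,0],[0,0,0]],
    [1,[0,0,0],[0,0,0]],
    [1,[0,0,0],[0,0,0]],
    [1,[0,0,20],[0,0,0]],
    [1,[0,0,45],[0,0,0]],
    [1,[0,0,60],[0,0,0]],
  ],
)

```text
time: 16.1
ee_pos: [0.6623, 0.1688, 0.2002]
tcp_rot: [179.9, 0.2, 176.2]
wrist_force: [0.8, 0.7, -0.4]
opening: 0.0851
grasp_force: 0.0
```

Emit:
step_arm(
  targets=[
    [1,[-2,-30,0],[0,0,0]],
    [1,[-4,-65,0],[0,0,0]],
    [1,[-6,-90,0],[0,0,0]],
    [1,[-6,-99,0],[0,0,0]],
    [1,[-6,-99,0],[0,0,0]],
    [1,[-6,-99,0],[0,0,0]],
  ],
)

```text
time: 16.7
ee_pos: [0.6562, 0.0703, 0.1982]
tcp_rot: [179.9, 0.1, 176.2]
wrist_force: [0.4, -0.3, -0.0]
opening: 0.0853
grasp_force: 0.0
```

Run:
```python
from h import *
o=bot.get_obs();print(o['q'].round(1),o['ee_pos'],o['tcp_rot'])
im,d,P=grab("wrist");W=cloud(d,P)
hsv=cv2.cvtColor(im,cv2.COLOR_RGB2HSV);H,S,V=[hsv[...,i].astype(int) for i in range(3)];X,Y,Z=W[...,0],W[...,1],W[...,2]
for nm,c in(("red",((H<6)|(H>174))&(S>150)&(V>60)),("yel",(H>24)&(H<34)&(S>130))):
    m=c&(Z>.155)&(Z<.18)&(X>.6)
    n,l,st,_=cv2.connectedComponentsWithStats(m.astype(np.uint8))
    for i in range(1,n):
        if st[i,4]>30:
            p=W[l==i];print(nm,st[i],np.percentile(p,3,0).round(4),np.percentile(p,97,0).round(4))
```

```text
[ 6.1 20.  24.1 93.9  0.1  9.9] [0.65616154 0.07032051 0.19824937] [1.79916037e+02 1.47374755e-01 1.76225612e+02]
red [463 240  26  50 945] [0.6488 0.1536 0.1558] [0.6722 0.1603 0.1687]
red [ 499  241   30   49 1029] [0.6501 0.1756 0.1557] [0.6736 0.1822 0.1687]
yel [276 241  14  50 581] [0.642  0.0473 0.1569] [0.665  0.0534 0.1688]
yel [343 241  14  49 570] [0.6443 0.0837 0.1582] [0.6671 0.0902 0.1688]
```

Emit:
step_arm(
  targets=[
    [1,[0,-1,-20],[0,0,0]],
    [1,[0,-1,-40],[0,0,0]],
    [1,[0,-1,-54],[0,0,0]],
    [1,[0,-1,-60],[0,0,0]],
    [1,[0,-1,-60],[0,0,0]],
  ],
)

```text
time: 17.25
ee_pos: [0.6557, 0.0691, 0.1375]
tcp_rot: [179.9, 0.1, 176.3]
wrist_force: [0.2, -0.4, 0.6]
opening: 0.0853
grasp_force: 0.0
```

Emit:
step_arm(
  targets=[
    [0.6,[0,0,0],[0,0,0]],
    [0.5,[0,0,0],[0,0,0]],
    [0.4,[0,0,0],[0,0,0]],
    [0.3,[0,0,0],[0,0,0]],
    [0.2,[0,0,0],[0,0,0]],
    [0.2,[0,0,0],[0,0,0]],
    [0.2,[0,0,0],[0,0,0]],
    [0.2,[0,0,0],[0,0,0]],
  ],
  force=25,
)

```text
time: 18.05
ee_pos: [0.6566, 0.068, 0.1395]
tcp_rot: [180.0, 0.3, 176.2]
wrist_force: [0.0, -4.1, 5.6]
opening: 0.0258
grasp_force: 26.9
```

Emit:
step_arm(
  targets=[
    [0.2,[0,0,0],[0,0,0]],
    [0.5,[0,0,0],[0,0,0]],
    [1,[0,0,0],[0,0,0]],
    [1,[0,0,0],[0,0,0]],
    [1,[0,0,0],[0,0,0]],
    [1,[0,0,20],[0,0,0]],
    [1,[0,0,50],[0,0,0]],
    [1,[0,0,80],[0,0,0]],
  ],
)

```text
time: 18.85
ee_pos: [0.6557, 0.0686, 0.2189]
tcp_rot: [179.9, 0.1, 176.2]
wrist_force: [-0.3, 1.0, 0.5]
opening: 0.0857
grasp_force: 0.0
```

Emit:
step_arm(
  targets=[
    [1,[-30,20,0],[0,0,0]],
    [1,[-60,40,0],[0,0,0]],
    [1,[-76,52,0],[0,0,0]],
    [1,[-76,52,0],[0,0,0]],
    [1,[-76,52,0],[0,0,0]],
  ],
)

```text
time: 19.35
ee_pos: [0.5802, 0.1208, 0.2186]
tcp_rot: [179.9, 0.2, 176.3]
wrist_force: [-0.6, -0.4, -0.2]
opening: 0.0856
grasp_force: 0.0
```

Run:
```python
from h import *
o=bot.get_obs();print(o['q'].round(1),o['ee_pos'],o['tcp_rot'])
for n in("wrist","scene","top"):
  im,d,P=grab(n);W=cloud(d,P);cv2.imwrite(f"pics/{n}2.png",im[...,::-1])
  hsv=cv2.cvtColor(im,cv2.COLOR_RGB2HSV);H,S,V=[hsv[...,i].astype(int) for i in range(3)];X,Y,Z=W[...,0],W[...,1],W[...,2]
  for nm,c,lo in(("red",((H<6)|(H>174))&(S>150)&(V>60),.155),("yel",(H>24)&(H<34)&(S>130),.155),("org",(H>7)&(H<20)&(S>150)&(X<.62),.15)):
    m=c&(Z>lo)&(Z<.18)&(X>.5)&(X<.7)&(Y>0)&(Y<.25)
    k,l,st,_=cv2.connectedComponentsWithStats(m.astype(np.uint8))
    for i in range(1,k):
        if st[i,4]>20:
            p=W[l==i];print(n,nm,st[i],np.percentile(p,3,0).round(4),np.percentile(p,97,0).round(4))
```

```text
[11.8 10.5 14.8 94.1  0.  15.5] [0.58015967 0.12079163 0.21861528] [179.9286633    0.19170265 176.25666986]
wrist red [375 343  14  43 473] [0.6487 0.1541 0.1558] [0.6722 0.1608 0.1687]
wrist red [407 343  15  43 516] [0.65   0.1758 0.1556] [0.6733 0.1823 0.1688]
wrist yel [260 343  14  43 417] [0.6439 0.0771 0.1563] [0.6667 0.0835 0.1688]
wrist yel [227 344  15  42 480] [0.6425 0.0549 0.1563] [0.6658 0.0614 0.1687]
wrist org [312 232  24  25 465] [0.5692 0.1171 0.152 ] [0.5823 0.1301 0.1567]
scene red [393 262   7  13  50] [0.6521 0.1735 0.156 ] [0.6762 0.1797 0.1688]
scene red [384 264   5  13  44] [0.6529 0.1515 0.156 ] [0.6744 0.158  0.1678]
scene yel [347 272   6   9  25] [0.6467 0.0748 0.1626] [0.6678 0.0801 0.168 ]
scene yel [337 274   5   9  25] [0.6452 0.0531 0.1632] [0.666  0.0585 0.1679]
scene org [354 245   6   6  27] [0.5731 0.1159 0.1511] [0.5856 0.1263 0.1566]
```

Emit:
step_arm(
  targets=[
    [1,[-2,2,-30],[0,0,0]],
    [1,[-2,2,-60],[0,0,0]],
    [1,[-2,2,-85],[0,0,0]],
    [1,[-2,2,-100],[0,0,0]],
    [1,[-2,2,-105],[0,0,0]],
    [1,[-2,2,-105],[0,0,0]],
  ],
)

```text
time: 20.1
ee_pos: [0.5782, 0.1223, 0.1132]
tcp_rot: [179.9, 0.1, 176.2]
wrist_force: [0.2, 0.5, 0.2]
opening: 0.0851
grasp_force: 0.0
```

Emit:
step_arm(
  targets=[
    [0.6,[0,0,0],[0,0,0]],
    [0.4,[0,0,0],[0,0,0]],
    [0.2,[0,0,0],[0,0,0]],
    [0.0,[0,0,0],[0,0,0]],
    [0.0,[0,0,0],[0,0,0]],
    [0.0,[0,0,0],[0,0,0]],
    [0.0,[0,0,0],[0,0,0]],
    [0.0,[0,0,0],[0,0,0]],
  ],
  force=45,
)

```text
time: 20.9
ee_pos: [0.5782, 0.1228, 0.1137]
tcp_rot: [179.9, 0.2, 176.2]
wrist_force: [-0.5, 2.8, 4.0]
opening: 0.0148
grasp_force: 43.8
```

Run:
```python
from h import *
o=bot.get_obs();print(o['ee_pos'],o['tcp_rot'],o['wrist_force'],o['opening'])
v=np.array([-.0629,-.101])
for a in range(0,101,4):
    t=np.radians(a);c,s=np.cos(t),np.sin(t)
    print(a,(1000*(np.array([c*v[0]+s*v[1],-s*v[0]+c*v[1]])-v)).round(1))
```

```text
[0.5782196  0.122822   0.11373144] [179.90561227   0.18457517 176.22560254] [-0.52995966  2.83858139  4.0287555 ] 0.014779143770544333
0 [0. 0.]
4 [-6.9  4.6]
8 [-13.4   9.7]
12 [-19.6  15.3]
16 [-25.4  21.3]
20 [-30.8  27.6]
24 [-35.6  34.3]
28 [-40.1  41.4]
32 [-44.   48.7]
36 [-47.4  56.3]
40 [-50.2  64.1]
44 [-52.5  72. ]
48 [-54.2  80.2]
52 [-55.4  88.4]
56 [-56.   96.7]
60 [-56. 105.]
64 [-55.5 113.3]
68 [-54.3 121.5]
72 [-52.6 129.6]
76 [-50.3 137.6]
80 [-47.5 145.4]
84 [-44.1 153. ]
88 [-40.2 160.3]
92 [-35.8 167.4]
96 [-31.  174.1]
100 [-25.6 180.5]
```

Emit:
step_arm(
  targets=[
    [0,[-3.5,2.3,0],[0,0,-0.035]],
    [0,[-7,4.6,0],[0,0,-0.07]],
    [0,[-13.4,9.7,0],[0,0,-0.14]],
    [0,[-19.6,15.3,0],[0,0,-0.21]],
    [0,[-25.4,21.3,0],[0,0,-0.28]],
    [0,[-30.8,27.6,0],[0,0,-0.35]],
    [0,[-35.6,34.3,0],[0,0,-0.42]],
    [0,[-35.6,34.3,0],[0,0,-0.42]],
  ],
)

```text
time: 21.7
ee_pos: [0.5421, 0.157, 0.1137]
tcp_rot: [180.0, 0.2, 152.1]
wrist_force: [-1.3, -2.1, 4.9]
opening: 0.0147
grasp_force: 44.1
```

Emit:
step_arm(
  targets=[
    [0,[-4.5,7.1,0],[0,0,-0.07]],
    [0,[-8.4,14.4,0],[0,0,-0.14]],
    [0,[-11.8,22,0],[0,0,-0.21]],
    [0,[-14.6,29.8,0],[0,0,-0.28]],
    [0,[-16.9,37.7,0],[0,0,-0.35]],
    [0,[-18.6,45.9,0],[0,0,-0.42]],
    [0,[-19.8,54.1,0],[0,0,-0.49]],
    [0,[-19.8,54.1,0],[0,0,-0.49]],
  ],
)

```text
time: 22.5
ee_pos: [0.5219, 0.2112, 0.1137]
tcp_rot: [-180.0, 0.1, 124.1]
wrist_force: [-6.2, -1.4, 8.7]
opening: 0.0149
grasp_force: 44.5
```

Run:
```python
from h import *
o=bot.get_obs();print(o['q'].round(1),o['wrist_force'])
im,d,P=grab("scene");im2,_,_=grab("wrist")
cv2.imwrite("pics/m3.png",cv2.hconcat([cv2.resize(im[180:360,280:460],(400,400)),cv2.resize(im2,(400,400))])[...,::-1])
```

```text
[22.1  6.  -1.8 82.2 -0.1 78. ] [-6.19585431 -1.37212044  8.71154605]
```

View pics/m3.png

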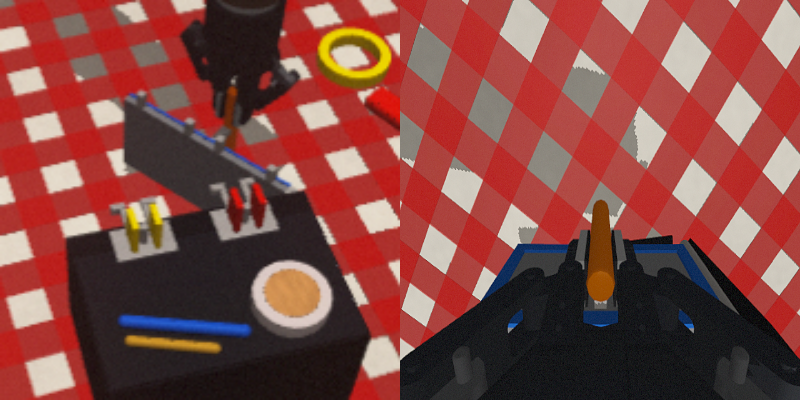

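The gate (left crop, 125-290, 95-190) has swung out about 50°, with the bar held between the pads (right crop, 600,260). I'll continue the arc.

Emit:
step_arm(
  targets=[
    [0,[-0.6,8.3,0],[0,0,-0.07]],
    [0,[-0.6,16.6,0],[0,0,-0.14]],
    [0,[-0.1,24.9,0],[0,0,-0.21]],
    [0,[1.1,33.1,0],[0,0,-0.28]],
    [0,[2.8,41.2,0],[0,0,-0.35]],
    [0,[5.1,49.2,0],[0,0,-0.42]],
    [0,[7.9,57,0],[0,0,-0.49]],
    [0,[7.9,57,0],[0,0,-0.49]],
  ],
)

```text
time: 23.4
ee_pos: [0.53, 0.269, 0.1137]
tcp_rot: [-180.0, 0.1, 96.1]
wrist_force: [-7.4, 1.6, 8.7]
opening: 0.0149
grasp_force: 44.6
```

Emit:
step_arm(
  targets=[
    [0,[3.4,7.6,0],[0,0,-0.07]],
    [0,[7.3,14.9,0],[0,0,-0.14]],
    [0,[11.7,22,0],[0,0,-0.21]],
    [0,[16.5,28.7,0],[0,0,-0.28]],
    [0,[16.5,28.7,0],[0,0,-0.28]],
    [0,[16.5,28.7,0],[0,0,-0.28]],
  ],
)

```text
time: 24.0
ee_pos: [0.5466, 0.2975, 0.1137]
tcp_rot: [-180.0, 0.1, 80.1]
wrist_force: [-6.3, 3.9, 7.5]
opening: 0.015
grasp_force: 44.5
```

Run:
```python
from h import *
o=bot.get_obs();print(o['q'].round(1),o['wrist_force'],o['ee_pos'])
im,d,P=grab("scene");im2,_,_=grab("top");W=cloud(d,P)
cv2.imwrite("pics/m4.png",cv2.hconcat([cv2.resize(im,(440,330)),cv2.resize(im2[120:330,150:360],(330,330))])[...,::-1])
hsv=cv2.cvtColor(im,cv2.COLOR_RGB2HSV);H,S=hsv[...,0],hsv[...,1]
m=(H>100)&(H<125)&(S>110)&(W[...,2]>.108)&(W[...,2]<.13)&(W[...,0]<.66)&(W[...,0]>.35)&(W[...,1]>.1)
p=W[m][:,:2].astype(np.float32);print(len(p))
if len(p)>5:
  l=cv2.fitLine(p,cv2.DIST_HUBER,0,.01,.01).ravel();print("rim dir deg",np.degrees(np.arctan2(l[1],l[0])),p.min(0),p.max(0))
```

```text
[ 28.6  14.2   7.6  83.4  -0.  128.5] [-6.2893525   3.89061322  7.45469056] [0.54661089 0.29748117 0.11370672]
29
rim dir deg -10.600087 [0.4636753  0.23296365] [0.6366258 0.2654366]
```

View pics/m4.png

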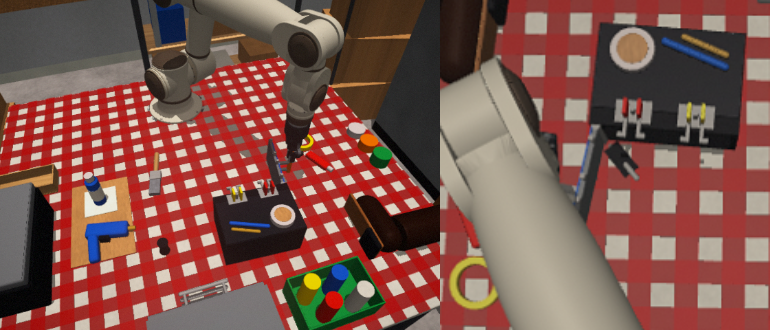

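The gate's rim lies at -10.6° and the tote's x axis at -3.8°, so the gate is about 97° open. The bottle is upright on the card, and the tape and tools look undisturbed.

```bash
python3 -c "
from h import *
print(bot.job_done())"
```

```text
the job is handed in; nothing more can be done
None
```

I handed the job in with the bottle upright on the white card, the red and then the yellow catch squeezed fully in, and the gripper still holding the gate about 97° open by its handle. It finished at about 24 s, and the last pictures showed the glue gun, spool, tube, brush and tape undisturbed.

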